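# Third hand at the stretcher-frame jig

### The arm

A 6-joint arm with a two-finger parallel gripper is mounted at the origin on the work surface. World frame = base frame: x ahead of the robot, y to its left, z up, the work surface at z = 0. Lengths are in mm, angles in rad, forces in N, time in s.
With the tool pointing down it reaches from about 275 to 850 mm from the base axis. Payload 19 kg.
Tool frame: the origin (TCP) lies midway between the tips of the shut fingers; the grasp point (between the pads) lies 19 mm behind it; z points along the fingers, y is the direction in which the jaws open and shut (so a half turn about z gives the same grasp; the last joint's range is limited). The gripper opens to 85 mm and grips with 20 to 120 N. Pads are 22 mm wide; open, the fingers measure 114 mm over their backs; the gripper's body (76 mm by 85 mm) begins 54 mm behind the grasp point. The pads swing forward as they close: fully open they stand 13 mm farther back than shut.
Start: joints at [-1.261, 0.15, 1.437, -0, 1.554, -0.134], TCP at [246.861, -519.278, 231.267] pointing down, gripper open.
Joint ranges: [-2.8, 2.8], [-0.68, 2.1], [0.12, 2.68], [-1.39, 4.53], [0.16, 2.79], [-2.81, 2.81]. Speed limits (rad/s): [1.89, 1.89, 2.22, 3.01, 3.01, 3.01].

### API

Orientations are given as a unit quaternion [w, x, y, z].
In Python, from cell import readout, cams, ctrl gives the robot as it stands.
- The arm moves only by the tool servo_tool, never from a script. Its argument "motion" is text: rows parted by semicolons, each of 6 numbers parted by spaces: the shift along the tool's x, y, z in m, then the turn, a rotation vector about the tool's x, y, z in degrees. A call has 1 to 12 rows; each row shifts and turns the commanded pose from where the row before left it, along the tool's axes as they then stand; what a row does not reach is not made up. A row lasts 1/8 s, in which the tool goes at most 62.5 mm and 10.7 degrees, less where a joint would pass 70% of its speed; a pose out of reach is approached as far as the arm can. A call is refused whole if a number of a shift passes 0.0625 or a number of a turn 10.7, either way. A call with a gripper value outside its range is refused whole. "hand" is the opening in per cent of the stroke, from 0 (shut) to 100 (fully open), set as the call begins (left out, the last holds). The fingers move at their own pace and stop on an object; the grip force is fixed at half the most. Time passes only in rows, so rows that do not move let the fingers close. It gives the time, the measured TCP pose, the force and the opening at its end, in the units of the state.
- readout.sense(): the state, without advancing time (a new reading comes with each control period).
- cams.read_camera(name): name is "scene" or "top" or "wrist"; returns a dict with "frame" (400x640x3 uint8, blue, green, red), "mtx" (3x3 intrinsics, pixels), "rvec" (rotation vector, rad) and "tvec" (3), from world to camera coordinates, as OpenCV has them. Camera axes: x right, y down, z forward; pixel columns grow to the right and rows downward; lengths in mm; the calibration is good to about 2 mm. A picture is of the moment at which its call begins. There is no depth.
- ctrl.close_job(): hands the job in, once; it reports no verdict.
The state is a dict: "time_s": time; "joint_positions": joint angles; "joint_vel": joint speeds; "effort": joint torques, N m; "tcp_pos": TCP position; "tcp_rot": TCP orientation; "wrist_force": force on the tool from outside, world axes, zero at the start; "ft_torque": the same for the moment, N m; "width": opening from 0.0 (shut) to 1.0 (fully open).
Only numpy, scipy, OpenCV 4.12 (cv2) and the standard library are available. Lean on these libraries where they do the work, as an engineer would, in place of code of your own. Each camera call takes 0.05 s, during which the arm holds its last target.

### The job

Take the shorter of the two loose stretcher rails and lay it flat on the board of the corner jig, snug along the low side fence, with its end butted square against the stile that is already clamped there. Then press it endways into the stile with a light, steady push of about 12 newtons so that I can drive the screw from the far side, and finish like that, still holding the rail and pushing. Do not ram the joint, and leave the longer rail, the screwdriver, the screw tin and the wax pot where they are.

Things in the scene. Friction and masses are not known exactly. Their poses are not given: they have to be found in the camera images.
- short_rail_mid (a point): Centre of the rail to use: a plain pine bar lying loose on the bench, left or right of the jig, 220 mm long (its x axis), 34 mm wide (y) and 40 mm tall (z, up), 0.11 to 0.23 kg, grasped across its 34 mm width. The centre lies half-way up, 20 mm over the underside. Both ends are alike (square-cut, a small pilot hole), so either may go to the stile.
- long_rail_mid (a point): Centre of the other loose rail, on the other side of the jig: same pine bar, 34 mm wide and 40 mm tall but 300 mm long (x axis). Leave it alone.
- corner (a point): Inner corner of the assembly jig: the point on top of its board where the side fence's face meets the stile's inner face. Its x axis (level) runs along the fence and points into the stile, y points into the fence, z is up. A rail in place has its centre at x = -110, y = -17, z = +20 mm from here.
- jig: The jig, fixed to the bench: plywood board 320 (x) x 260 (y) x 18 mm; origin at the centre of its underside, axes as the corner's, which lies at x = +85, y = +70, z = +18 mm. The side fence, a dark wood strip with its face at y = +70 mm, is 28 mm wide, only 12 mm high above the board and runs from x = -150 to +135 mm. Behind the stile is a 30 mm high back fence.
- clamp (a point): Top of the toggle clamp that holds the stile down, 67 mm above the board and about 150 mm to the side of the rail's place. The clamp is 36 mm wide (corner's y) and runs from 140 mm before this point (the handle, -x) to 55 mm beyond it. Keep clear of it; the rest of the board is bare.
- stile: The stile clamped in the jig across the end of the side fence: pine bar 34 mm thick (x, as the corner's), 230 mm long (y), 40 mm tall; origin at the centre of its underside, on the board. The rail's end is pressed on its inner (-x) face, next to the fence. All is rigid: add push by tenths of a mm. Wood on wood rubs at about 0.6, so leaning on the board or fence eats into the endways push.
- screwdriver: Screwdriver with a wooden handle, 180 mm long, lying on the bench beyond the jig; leave it alone. Origin at the middle of its underside.
- screw_tin: Open metal tin of brass screws, 110 x 80 x 28 mm, on the bench beyond the jig; leave it alone. Origin at the centre of its underside.
- wax_pot: White electric wax pot with a lid, 142 mm across (176 mm over its handles), 128 mm high, on the bench beyond the jig, to the left; leave it alone. Origin at the centre of its underside.
Things that resemble listed ones, but are neither listed nor needed, are in the scene too. What is shaped like the part that bears short_rail_mid but purple is not meant.

How it is judged (in metres and radians):
At the end, for the whole second after the job is handed in: The short rail lies flat on the jig's board (within 2.5 mm), closed up to the side fence within 2.5 mm and parallel to it within 1.1 degrees, its end on the stile, and the robot's fingers keep holding it at rest with a push of 6 to 20 N on the stile through the last second (contact force between short_rail and stile between 6 and 20 N and contact force between the fingers and short_rail above 2 N and x of short_rail_mid in the frame of corner between -0.113 and -0.107 m and y of short_rail_mid in the frame of corner between -0.0195 and -0.0145 m and z of short_rail_mid in the frame of corner below 0.0225 m and angle between the x axis of short_rail_mid and the x axis of corner, either way round below 0.02 rad and angle between short_rail_mid's own z axis and vertical below 0.03 rad and linear speed of short_rail below 0.01 m/s); the arm keeps its last pose, push and grip.
It fails at once if the joint is rammed: more than 45 N on the stile (contact force between anything else and stile above 45 N).
It fails at once if the longer rail is disturbed (moved 20 mm) (distance of long_rail_mid from where it was at the start of the episode above 0.02 m).
It fails at once if the screwdriver is disturbed (moved 20 mm) (distance of screwdriver from where it was at the start of the episode above 0.02 m).
It fails at once if the screw tin is disturbed (moved 20 mm) (distance of screw_tin from where it was at the start of the episode above 0.02 m).
It fails at once if the wax pot is disturbed (moved 20 mm) (distance of wax_pot from where it was at the start of the episode above 0.02 m).
It also fails if it takes over 58 s, if anything falls off the work surface, if the arm or the gripper's body presses on something with over 40 N, if the wrist force passes 120 N, or if a joint passes its speed limit or range.

## Working session

There is one attempt and no reset: what is moved stays moved. The work goes in short steps, Python scripts to look and compute and a tool call to move; the robot and the scene stay as the last step left them, time stands still between calls to the robot, and variables do not carry over. Pictures are saved under pics/ and viewed, and the job is handed in when it is done.

Besides the shell and the picture viewer there is one more tool, called after "Emit:" in YAML: its name, and indented under it one key for each argument. servo_tool: Moves the arm, as the interface text tells. Its arguments: {"type":"object","properties":{"motion":{"type":"string"},"hand":{"type":"number"}},"required":["motion"]}

```bash
mkdir -p pics; ls; cat > h.py <<'E'
import numpy as np, cv2
from cell import readout, cams, ctrl
def grab(n,tag):
    c=cams.read_camera(n); cv2.imwrite(f'pics/{tag}.png',c['frame'])
    np.savez(f'pics/{tag}.npz',f=c['frame'],m=c['mtx'],r=c['rvec'],t=c['tvec']); return c
def load(tag):
    d=np.load(f'pics/{tag}.npz'); return d['f'],d['m'],d['r'],d['t']
def px2w(tag,uv,z):
    f,m,r,t=load(tag); R=cv2.Rodrigues(r)[0]; C=-R.T@t.ravel()
    uv=np.atleast_2d(np.array(uv,float)); d=(R.T@np.linalg.inv(m)@np.c_[uv,np.ones(len(uv))].T).T
    return C+d*((z-C[2])/d[:,2])[:,None]
def w2px(tag,P):
    f,m,r,t=load(tag); return cv2.projectPoints(np.atleast_2d(np.array(P,float)),r,t,m,None)[0][:,0]
E
python3 - <<'E'
from h import *
print(readout.sense())
for n in ['scene','top','wrist']:
    c=grab(n,n+'0'); R=cv2.Rodrigues(c['rvec'])[0]; print(n,-R.T@c['tvec'].ravel(),c['mtx'][0,0])
E
```

```text
pics
{'time_s': 0.0, 'joint_positions': array([-1.26096914e+00,  1.51001634e-01,  1.43800161e+00,  5.06288160e-06,
        1.55377718e+00, -1.33980952e-01]), 'joint_vel': array([ 0.0001499 , -0.00049105,  0.00032103,  0.00024969, -0.00148047,
       -0.00147698]), 'effort': array([-5.01827031e-03, -7.13058758e+01, -5.70864844e+01, -7.95130800e-04,
        8.85558111e-03,  1.12843616e-04]), 'tcp_pos': array([ 246.81798439, -519.08006606,  230.68119159]), 'tcp_rot': array([-5.91815231e-04,  9.75479994e-01,  2.20087322e-01, -4.96278767e-05]), 'wrist_force': array([ 0.04155268, -0.01581316, -0.46718269]), 'ft_torque': array([0.00991508, 0.06660949, 0.04912167]), 'width': 1.000255809192628}
scene [1071.98846624 -733.14264821  770.30181008] 400.7547372845331
top [ 309.80523236   -5.45298373 1609.23823692] 507.3983479185351
wrist [ 309.5245264  -488.33313557  374.25271956] 326.0441859658963
```

View pics/top0.png

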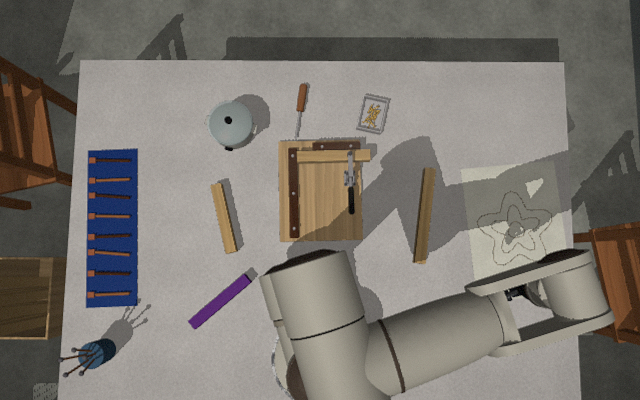

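View pics/scene0.png

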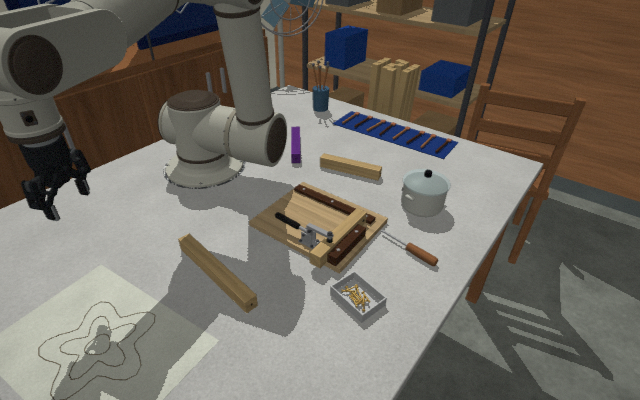

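View pics/wrist0.png

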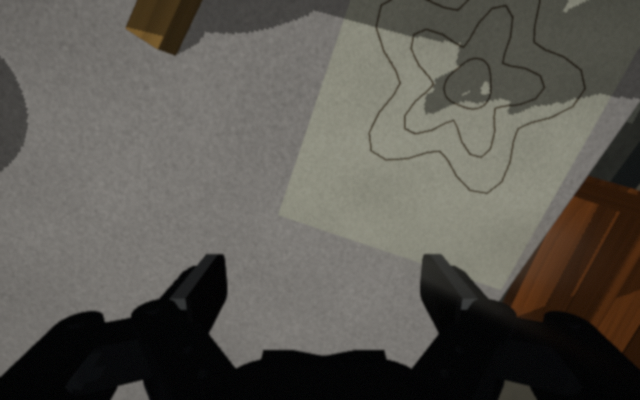

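```bash
python3 - <<'E'
from h import *
f=load('top0')[0]
cv2.imwrite('pics/c1.png',cv2.resize(f[170:265,195:275],None,fx=6,fy=6,interpolation=cv2.INTER_CUBIC))
cv2.imwrite('pics/c2.png',cv2.resize(f[130:250,270:380],None,fx=5,fy=5,interpolation=cv2.INTER_CUBIC))
f=load('scene0')[0]
cv2.imwrite('pics/c3.png',cv2.resize(f[145:275,240:400],None,fx=4.5,fy=4.5,interpolation=cv2.INTER_CUBIC))
E
```

```text
(no output)
```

View pics/c1.png

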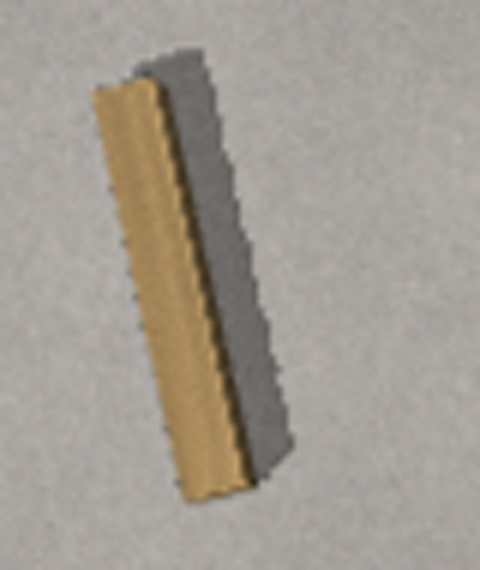

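View pics/c2.png

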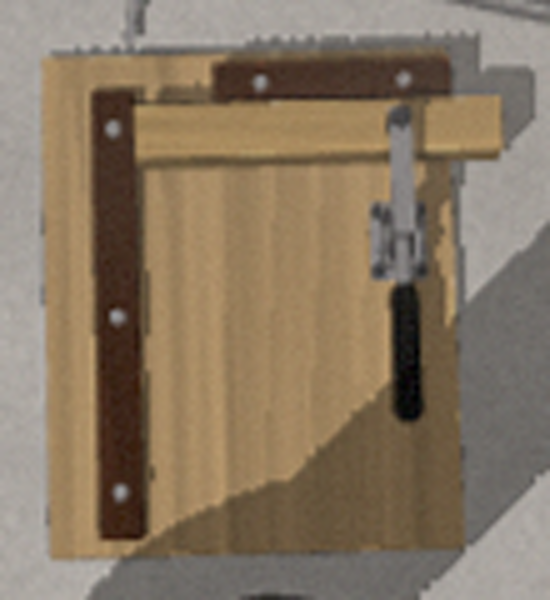

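View pics/c3.png

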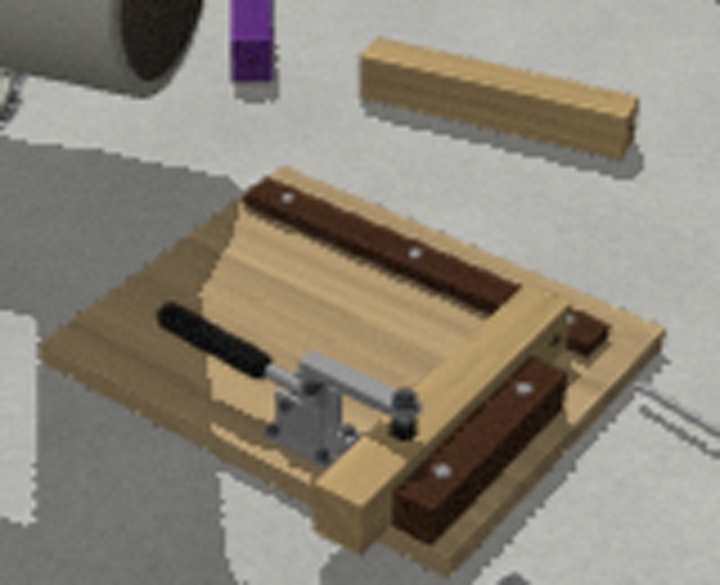

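Candidates: pine bar at top (225,217), pine bar at (424,215), purple bar at (222,298). The left one looks clearly shorter than the right one, and the purple one is excluded. I'll check the lengths and fit the poses.

```bash
cat > fit.py <<'E'
from h import *
from scipy.optimize import least_squares
def fit(obs,x0,z=0):
    # obs: list (tag, local xyz, px)
    def tw(p,L): c,s=np.cos(p[2]),np.sin(p[2]); return [p[0]+c*L[0]-s*L[1],p[1]+s*L[0]+c*L[1],z+L[2]]
    def res(p): return np.concatenate([w2px(t,tw(p,L))[0]-px for t,L,px in obs])
    s=least_squares(res,x0,x_scale=[100,100,1],loss='soft_l1'); return s.x,res(s.x).reshape(-1,2)
E
python3 - <<'E'
from fit import *
T=lambda u,v:np.array([u/5+270,v/5+130])-.4
S=lambda u,v:np.array([u/4.5+240,v/4.5+145])-.4
ob=[((160,130,18),T(42,57)),((-160,130,18),T(50,557)),((-160,-130,18),T(464,548)),((-150,70,30),T(146,538)),((-150,98,30),T(98,538)),((85,70,58),T(136,160)),((119,70,58),T(134,102)),((119,-160,58),T(500,95)),((85,-160,58),T(502,155))]
so=[((-160,-130,18),S(40,345)),((-160,130,18),S(285,168)),((160,130,18),S(662,335)),((160,-130,18),S(450,573))]
o1=[('top0',a,b) for a,b in ob]; o2=[('scene0',a,b) for a,b in so]
for o in (o1,o2,o1+o2):
    p,r=fit(o,[450,0,0]); print(p,'\n',r.round(1).tolist())
    c,s=np.cos(p[2]),np.sin(p[2]); print('corner',p[0]+c*85-s*70,p[1]+s*85+c*70)
T=lambda u,v:np.array([u/6+195,v/6+170])-.4
tp=[T(95,90),T(157,82),T(188,500),T(250,488)]
w=px2w('top0',tp,40);print(w.round(1));print(np.linalg.norm(w[0]-w[2]),np.linalg.norm(w[1]-w[3]),np.linalg.norm(w[0]-w[1]),np.linalg.norm(w[2]-w[3]),w.mean(0))
d=(w[0]+w[1]-w[2]-w[3]);print('yaw',np.degrees(np.arctan2(d[1],d[0])))
w=px2w('top0',[(428,168),(420,262)],40);print('long',np.linalg.norm(w[0]-w[1]),w)
S=lambda u,v:np.array([u/4.5+240,v/4.5+145])-.4
w=px2w('scene0',[S(375,38),S(638,97),S(360,55),S(630,118)],40);print('scene',w.round(1),w.mean(0))
E
```

```text
[5.23978660e+02 2.19004558e+00 3.28141380e-02] 
 [[-0.0, -0.0], [-0.3, 0.1], [0.1, 0.0], [-0.5, 0.2], [0.1, 0.4], [-0.3, -0.4], [-0.1, 0.4], [0.6, 0.1], [0.6, -1.2]]
corner 606.636323784939 74.94106329731665
[ 5.23540791e+02 -4.90984846e+00  2.84055015e-02] 
 [[-0.3, 0.6], [-0.1, 0.4], [1.3, 0.1], [-0.4, -1.3]]
corner 606.5183839723993 67.47605584272853
[5.23293343e+02 7.68326038e-01 3.04026489e-02] 
 [[0.5, 0.1], [0.1, 0.3], [0.4, 0.4], [-0.2, 0.3], [0.4, 0.5], [0.2, -0.2], [0.5, 0.6], [1.1, 0.4], [1.1, -0.8], [1.1, -0.3], [0.8, -0.4], [2.2, -1.0], [0.9, -2.6]]
corner 606.1262048288024 73.3198043619871
[[533.3 344.3  40. ]
 [537.8 312.   40. ]
 [321.3 288.8  40. ]
 [327.7 257.2  40. ]]
219.13873583278703 217.11464653733026 32.57800821942873 32.32756277151323 [430.04579464 300.56668561  40.        ]
yaw 14.63915806943156
long 293.5505185948465 [[ 591.94907283 -336.24532827   40.        ]
 [ 299.84905225 -307.09940328   40.        ]]
scene [[317.  287.2  40. ]
 [528.  343.   40. ]
 [324.  258.3  40. ]
 [538.7 313.1  40. ]] [426.92964416 300.37814507  40.        ]
```

Left bar: 218 x 32.5 mm, so it is the short rail (220 mm). The right one is about 294 mm, so it is the long one. I'll move above and behind the short rail and check with the wrist camera.

Emit:
servo_tool:
  motion: "0.019 -0.028 0 0 0 0;0.019 -0.028 0 0 0 0;0.019 -0.028 0 0 0 0;0.019 -0.028 0 0 0 0;0.019 -0.028 0 0 0 0;0.019 -0.028 0 0 0 0;0.019 -0.028 0 0 0 0;0.019 -0.028 0 0 0 0;0.019 -0.028 0 0 0 0;0.019 -0.028 0 0 0 0;0.019 -0.028 0 0 0 0;0.019 -0.028 0 0 0 0"
  hand: 100

```text
time_s: 1.65
tcp_pos: [308.4, -116.8, 231.2]
tcp_rot: [-0.0, 0.976, 0.22, 0.0]
wrist_force: [0.6, -0.2, 0.2]
width: 0.995
```

Emit:
servo_tool:
  motion: "0.019 -0.028 0 0 0 0;0.019 -0.028 0 0 0 0;0.019 -0.028 0 0 0 0;0.019 -0.028 0 0 0 0;0.019 -0.028 0 0 0 0;0.019 -0.028 0 0 0 0;0.019 -0.028 0 0 0 0;0.019 -0.028 0 0 0 0;0.019 -0.028 0 0 0 0;0.019 -0.028 0 0 0 0;0.019 -0.028 0 0 0 0;0.010 -0.02 0 0 0 10.7"

```text
time_s: 3.15
tcp_pos: [365.4, 273.6, 231.0]
tcp_rot: [-0.0, 0.992, 0.127, -0.0]
wrist_force: [-0.1, -0.2, 0.0]
width: 1.0
```

```bash
python3 - <<'E'
from h import *
s=readout.sense(); print(s['time_s'],s['tcp_pos'],s['tcp_rot'],s['joint_positions'])
grab('wrist','w1');grab('top','t1')
E
```

```text
3.15 [365.3848844  273.64248082 231.01373727] [-8.63795343e-07  9.91896244e-01  1.27050237e-01 -2.80548279e-04] [ 4.73626264e-01 -9.96489886e-02  1.69414308e+00  1.92087861e-04
  1.54762578e+00  1.78962899e+00]
```

View pics/w1.png

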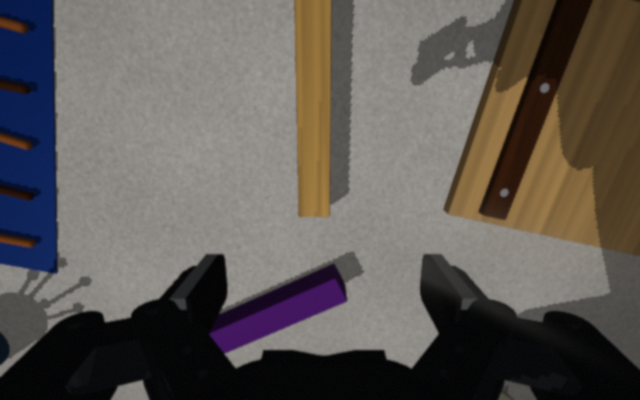

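Rail near end at (299..330, 215), running to the top at (295..330, 0). The fence is to the right, with its near end at (495,215).

```bash
python3 - <<'E'
from h import *
R=cv2.Rodrigues(load('w1')[2])[0]; print('cam fwd',R[2])
w=px2w('w1',[(299,216),(330,216),(295,0),(330,0)],40);print(w.round(1))
a=(w[0]+w[1])/2; b=(w[2]+w[3])/2; d=b-a; y=np.degrees(np.arctan2(d[1],d[0])); print(y, np.linalg.norm(w[0]-w[1]),np.linalg.norm(w[2]-w[3]),np.linalg.norm(d)); print('centre',a+110*d/np.linalg.norm(d))
f=load('w1')[0]
cv2.imwrite('pics/c4.png',cv2.resize(f[0:230,270:360],None,fx=2.5,fy=2.5,interpolation=cv2.INTER_CUBIC))
E
```

```text
cam fwd [-0.26300086 -0.06983861 -0.96226458]
[[319.4 289.5  40. ]
 [327.8 257.1  40. ]
 [519.  340.7  40. ]
 [527.  310.   40. ]]
14.632072521183469 33.44908607156634 31.74489111458524 206.10371365177795
centre [430.03826564 301.09805103  40.        ]
```

View pics/c4.png

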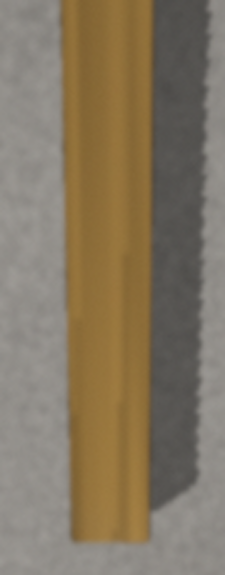

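Emit:
servo_tool:
  motion: "0.0235 -0.0034 0.02 0 0 0;0.023 -0.0034 0.03 0 0 0;0.023 -0.0034 0.03 0 0 0;0 0 0.03 0 0 0;0 0 0.03 0 0 0;0 0 0.03 0 0 0;0 0 0.025 0 0 0;0 0 0.015 0 0 0;0 0 0.005 0 0 0;0 0 0 0 0 0"

```text
time_s: 4.5
tcp_pos: [430.3, 299.9, 16.8]
tcp_rot: [-0.0, 0.992, 0.128, 0.0]
wrist_force: [-0.2, -0.3, 0.8]
width: 1.0
```

```bash
python3 - <<'E'
from h import *
grab('wrist','w2');grab('scene','s2')
f=load('s2')[0];cv2.imwrite('pics/s2c.png',cv2.resize(f[60:260,200:440],None,fx=3,fy=3))
E
```

```text
(no output)
```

View pics/w2.png

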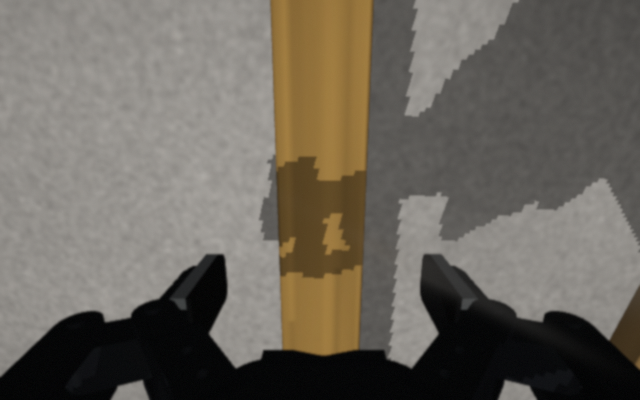

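View pics/s2c.png

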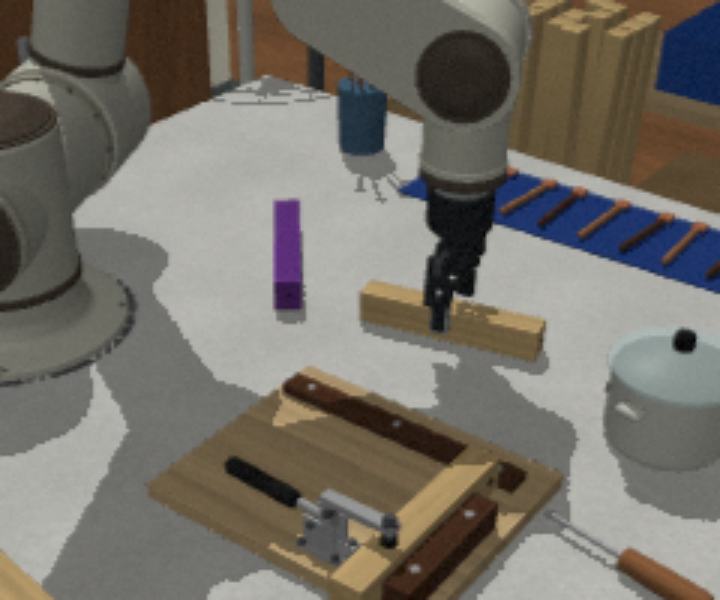

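The rail is centred between the fingers, at wrist columns 281..360 with the fingers at 225 and 422. Closing now.

Emit:
servo_tool:
  motion: "0 0 0 0 0 0;0 0 0 0 0 0;0 0 0 0 0 0;0 0 0 0 0 0;0 0 0 0 0 0;0 0 0 0 0 0;0 0 0 0 0 0;0 0 0 0 0 0"
  hand: 0

```text
time_s: 5.6
tcp_pos: [430.2, 300.0, 16.7]
tcp_rot: [-0.0, 0.992, 0.128, 0.0]
wrist_force: [-0.9, -0.4, 6.3]
width: 0.387
```

Emit:
servo_tool:
  motion: "0 0 -0.005 0 0 0;0 0 -0.015 0 0 0;0 0 -0.03 0 0 0;0 0 -0.03 0 0 0;0 0 -0.02 0 0 0;0 0 0 0 0 0;0 0 0 0 0 0"

```text
time_s: 6.48
tcp_pos: [429.8, 299.7, 115.8]
tcp_rot: [0.0, 0.992, 0.128, -0.0]
wrist_force: [0.2, 0.0, -2.0]
width: 0.386
```

```bash
python3 - <<'E'
from h import *
grab('wrist','w3');grab('scene','s3');grab('top','t3')
s=readout.sense();print(s['tcp_pos'],s['wrist_force'])
f=load('s3')[0];cv2.imwrite('pics/s3c.png',cv2.resize(f[60:260,200:440],None,fx=3,fy=3))
f=load('t3')[0];cv2.imwrite('pics/t3c.png',cv2.resize(f[120:260,190:390],None,fx=4,fy=4,interpolation=cv2.INTER_CUBIC))
E
```

```text
[429.70923478 299.69704111 115.4982835 ] [ 0.23557698  0.35782807 -1.47837434]
```

View pics/w3.png

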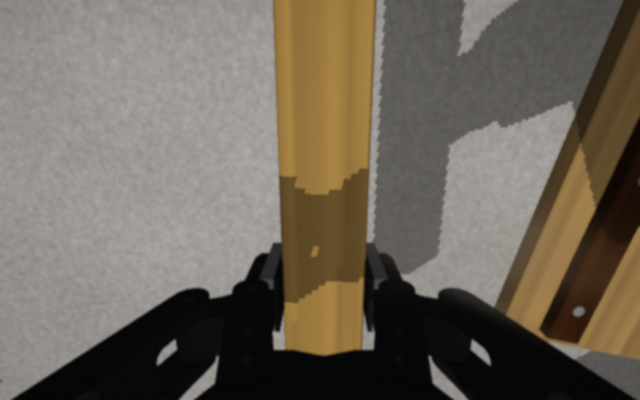

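View pics/s3c.png

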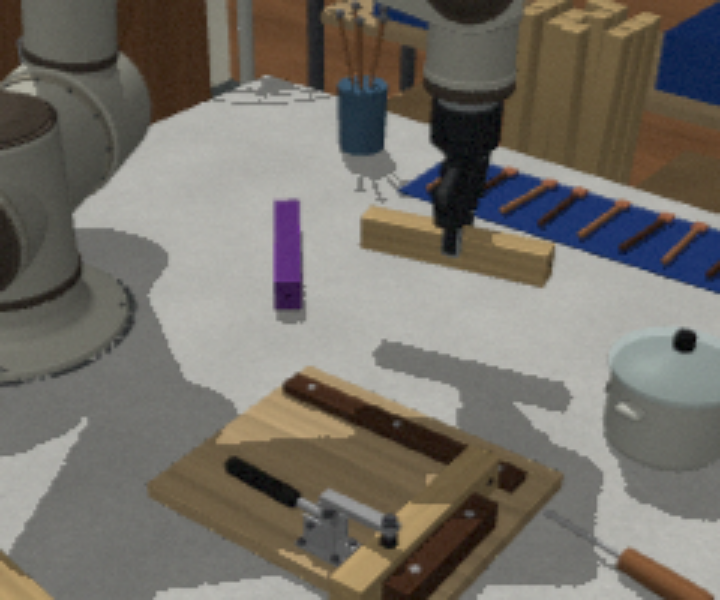

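View pics/t3c.png

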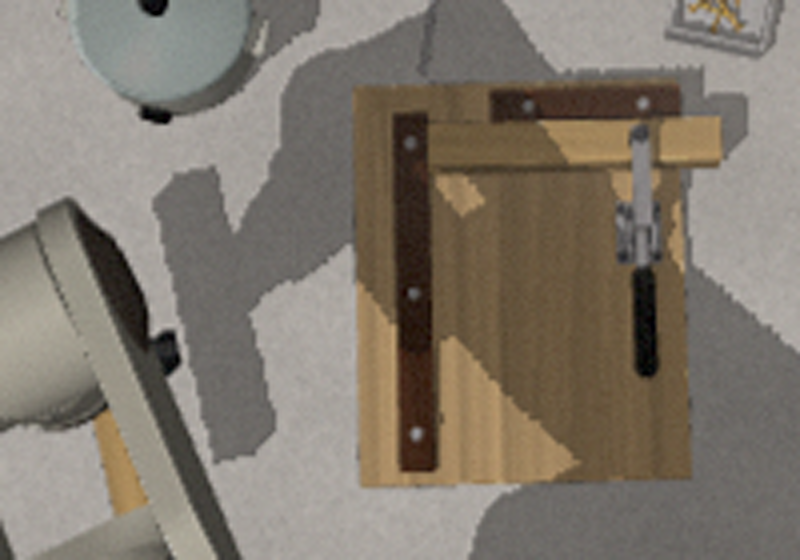

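```bash
python3 - <<'E'
from fit import *
print(px2w('top0',[(231,122),(231,149),(209,122)],100))
T=lambda u,v:np.array([u/4+190,v/4+120])-.4
ob=[((160,130,18),T(354,88)),((-160,130,18),T(360,487)),((-160,-130,18),T(692,480)),((-150,70,30),T(437,470)),((-150,98,30),T(400,472)),((135,98,30),T(393,114)),((85,70,58),T(430,169)),((119,70,58),T(428,124)),((119,-160,58),T(720,117)),((85,-160,58),T(721,164))]
p,r=fit([('t3',a,b) for a,b in ob],[450,0,0]); print(p,np.degrees(p[2]),'\n',r.round(1).tolist())
c,s=np.cos(p[2]),np.sin(p[2]); print('corner',p[0]+c*85-s*70,p[1]+s*85+c*70)
E
```

```text
[[718.50877399 274.83707254 100.        ]
 [634.46573488 272.24218716 100.        ]
 [717.98096314 342.2009428  100.        ]]
[5.22897182e+02 1.77764448e+00 3.41330138e-02] 1.9556776351844536 
 [[-0.1, -0.3], [-0.1, 0.2], [0.1, -0.1], [-0.4, 0.6], [-0.1, 0.3], [0.1, -0.2], [-0.5, -0.3], [-0.2, 0.2], [0.6, 0.1], [0.8, -0.9]]
corner 605.458824563868 74.63761408954218
```

Emit:
servo_tool:
  motion: "-0.004 0.03 -0.01 0 0 0;-0.004 0.03 -0.005 0 0 0;-0.004 0.03 0 0 0 0;-0.004 0.03 0 0 0 0;-0.004 0.03 0 0 0 0;-0.004 0.03 0 0 0 0;-0.004 0.03 0 0 0 0;-0.004 0.03 0 0 0 0;-0.0045 0.031 0 0 0 0;0 0 0 0 0 6.4;0 0 0 0 0 6.4;0 0 0 0 0 0"

```text
time_s: 8.12
tcp_pos: [463.5, 28.4, 130.9]
tcp_rot: [-0.0, 1.0, 0.017, -0.0]
wrist_force: [0.2, -0.9, -0.4]
width: 0.386
```

```bash
python3 - <<'E'
from h import *
grab('wrist','w4');grab('scene','s4')
s=readout.sense();q=s['tcp_rot'];print(s['tcp_pos'],s['wrist_force'],s['ft_torque'],2*np.degrees(np.arctan2(q[2],q[1])))
f=load('s4')[0];cv2.imwrite('pics/s4c.png',cv2.resize(f[100:280,220:440],None,fx=3.4,fy=3.3))
E
```

```text
[463.55316537  28.56120224 131.02031783] [ 0.02378028  0.73192048 -1.20228367] [0.01137079 0.02229233 0.04638793] 2.09303777024799
```

View pics/w4.png

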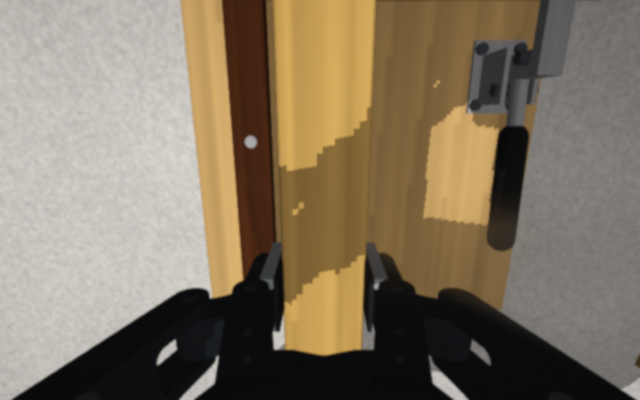

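View pics/s4c.png

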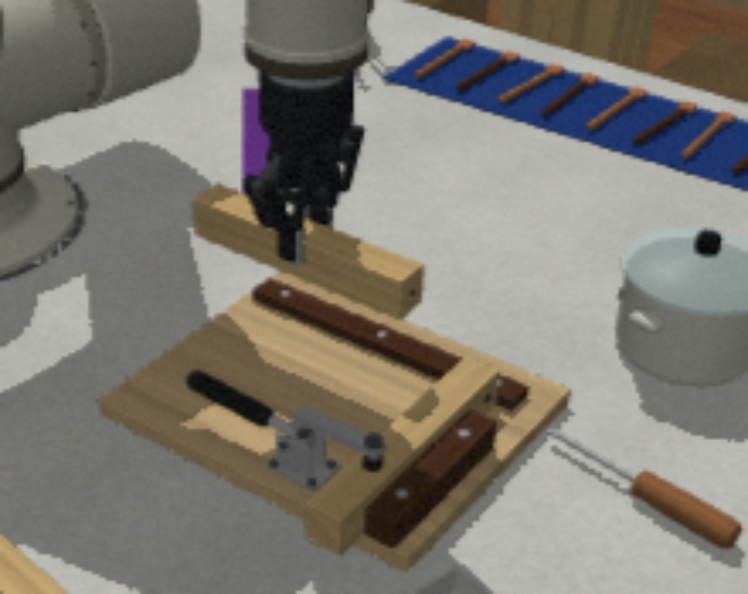

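The rail is held over the board. The fence shows at columns 223..267 (row 0), and the rail's left edge is at 272. I'll measure the fence lines at sub-pixel level.

```bash
cat > lines.py <<'E'
from h import *
def edge(tag,rows,x0f,half,z,pol):
    g=cv2.GaussianBlur(cv2.cvtColor(load(tag)[0],cv2.COLOR_BGR2GRAY).astype(float),(0,0),1)
    pts=[]
    for r in rows:
        c=x0f(r); lo=int(c-half); d=np.diff(g[r,lo:int(c+half)+1])*pol; k=d.argmax()
        if d[k]<3: continue
        o=0
        if 0<k<len(d)-1:
            den=d[k-1]-2*d[k]+d[k+1]; o=.5*(d[k-1]-d[k+1])/den if den else 0
        pts.append((lo+k+.5+o,r))
    w=px2w(tag,pts,z); 
    vx,vy,x,y=cv2.fitLine(w[:,:2].astype(np.float32),cv2.DIST_HUBER,0,.01,.01).ravel()
    if vx<0: vx,vy=-vx,-vy
    return np.degrees(np.arctan2(vy,vx)), y+(np.array([400,500,600])-x)*vy/vx, len(pts)
E
python3 - <<'E'
from lines import *
R=range(3,235,4)
print('board outer z18',edge('w4',R,lambda r:181+r*.1,7,18,1))
print('fence outer z30',edge('w4',R,lambda r:223+r*.075,7,30,-1))
f=load('w4')[0]
for r in (5,60,120,180,230): print(r,f[r,255:295].sum(1).tolist())
E
```

```text
board outer z18 (np.float32(-0.7384327), array([138.35244654, 137.06356697, 135.77468739]), 1)
fence outer z30 (np.float32(1.9761791), array([ 94.51233173,  97.96278337, 101.413235  ]), 58)
5 [124, 119, 119, 118, 111, 108, 104, 87, 69, 68, 109, 188, 246, 266, 265, 264, 271, 285, 326, 370, 400, 417, 431, 437, 440, 445, 450, 456, 461, 465, 466, 470, 467, 458, 451, 444, 433, 424, 419, 413]
60 [123, 119, 118, 126, 126, 125, 124, 114, 111, 98, 83, 64, 92, 165, 241, 271, 275, 272, 274, 288, 332, 379, 412, 431, 443, 444, 451, 454, 461, 465, 468, 474, 475, 478, 472, 461, 454, 441, 433, 427]
120 [120, 118, 119, 121, 121, 118, 126, 128, 127, 131, 130, 118, 105, 86, 76, 112, 194, 255, 271, 272, 277, 290, 327, 382, 416, 434, 446, 451, 453, 462, 466, 471, 477, 482, 485, 481, 469, 462, 452, 443]
180 [123, 125, 126, 127, 126, 127, 121, 125, 127, 127, 128, 131, 130, 126, 124, 109, 89, 93, 164, 238, 273, 274, 270, 250, 229, 231, 251, 267, 276, 284, 282, 284, 292, 295, 301, 301, 300, 294, 289, 284]
230 [116, 114, 117, 118, 116, 117, 117, 120, 123, 123, 120, 119, 119, 119, 124, 123, 124, 112, 89, 90, 141, 216, 256, 273, 271, 251, 227, 236, 257, 273, 280, 279, 284, 289, 292, 296, 298, 300, 296, 290]
```

```bash
python3 - <<'E'
from lines import *
R=range(3,235,4)
print('board outer',edge('w4',R,lambda r:181+r*.1,7,18,-1),edge('w4',R,lambda r:183+r*.1,9,18,1))
print('fence bottom z18',edge('w4',R,lambda r:266+r*.043,4,18,1))
print('fence top z30',edge('w4',R,lambda r:263+r*.043,3,30,-1))
print('rail L',edge('w4',range(3,150,4),lambda r:273+r*.043,4,154.4,1))
print('rail R',edge('w4',range(3,150,4),lambda r:375-r*.035,6,154.4,-1),edge('w4',range(3,150,4),lambda r:375-r*.035,6,114.4,-1))
f=load('w4')[0]
cv2.imwrite('pics/c5.png',cv2.resize(f[0:60,260:560],None,fx=2.6,fy=6,interpolation=cv2.INTER_CUBIC))
E
```

```text
board outer (np.float32(1.9809902), array([126.93773598, 130.39659505, 133.85545412]), 58) (np.float32(-0.7384327), array([138.35244654, 137.06356697, 135.77468739]), 1)
fence bottom z18 (np.float32(1.984407), array([67.26006522, 70.72489481, 74.1897244 ]), 58)
fence top z30 (np.float32(1.9251574), array([68.35752699, 71.71882589, 75.0801248 ]), 58)
rail L (np.float32(1.7510997), array([44.26882414, 47.326022  , 50.38321985]), 37)
rail R (np.float32(1.5592315), array([11.73223294, 14.45427741, 17.17632188]), 36) (np.float32(1.5591706), array([ 6.14877877,  8.87071685, 11.59265493]), 36)
```

View pics/c5.png

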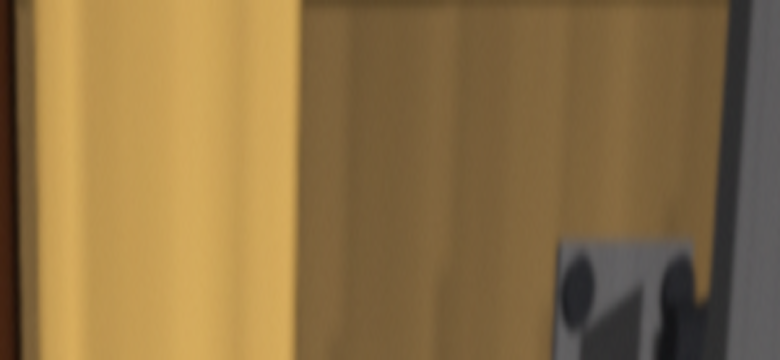

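Fence face is at y≈70.4 at x=500, yaw 1.98°. The rail is parallel to it within about 0.2° and about 23 mm short of it. Lowering to about 2 mm over the board and moving to about 10 mm from the stile.

Emit:
servo_tool:
  motion: "0 0 0.02 0 0 0;0 0 0.025 0 0 0;0 0 0.025 0 0 0;0 0 0.015 0 0 0;0 0 0.006 0 0 0;0 0 0.003 0 0 0;0 0 0 0 0 0;0.006 0 0 0 0 0;0.008 0 0 0 0 0;0.006 0 0 0 0 0;0 0 0 0 0 0;0 0 0 0 0 0"

```text
time_s: 9.72
tcp_pos: [483.5, 29.2, 37.2]
tcp_rot: [-0.0, 1.0, 0.017, -0.0]
wrist_force: [-0.2, 0.7, -1.7]
width: 0.385
```

```bash
python3 - <<'E'
from h import *
print(px2w('w4',[(450,1)],18))
grab('wrist','w5');grab('scene','s5');grab('top','t5')
s=readout.sense();q=s['tcp_rot'];print(s['tcp_pos'],s['wrist_force'],s['ft_torque'],2*np.degrees(np.arctan2(q[2],q[1])))
f=load('s5')[0];cv2.imwrite('pics/s5c.png',cv2.resize(f[140:270,240:400],None,fx=4.8,fy=4.6,interpolation=cv2.INTER_CUBIC))
E
```

```text
[[608.67509287 -53.97631259  18.        ]]
[483.4921365   29.18013179  37.30803017] [-0.01526142  1.13264945 -0.95401277] [-0.0121078  -0.03094764  0.01572103] 1.9257882633570425
```

View pics/w5.png

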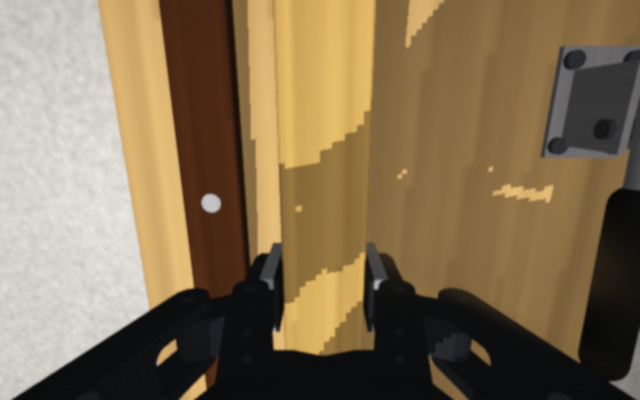

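View pics/s5c.png

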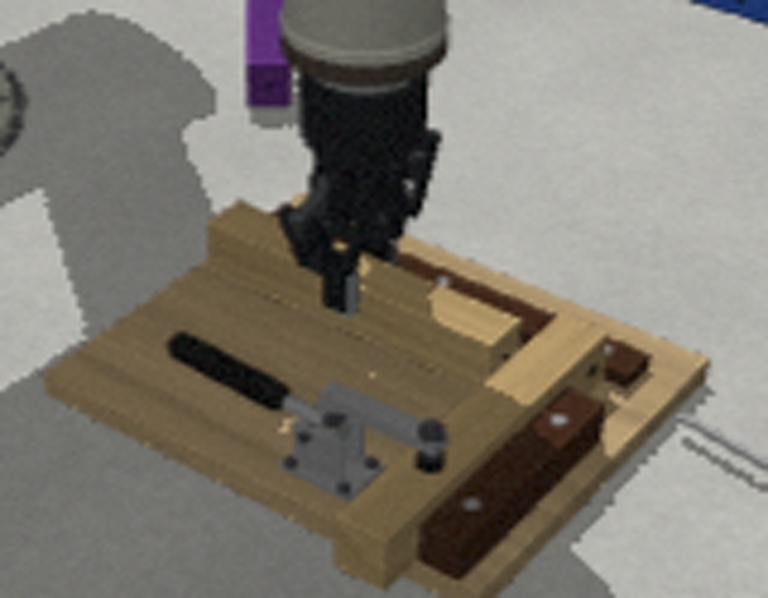

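Emit:
servo_tool:
  motion: "0 -0.006 0 0 0 0;0 -0.006 0 0 0 0;0 -0.005 0 0 0 0;0 -0.002 0 0 0 0;0 -0.001 0 0 0 0;0 0 0 0 0 0;0 0 0 0 0 0"

```text
time_s: 10.75
tcp_pos: [483.0, 49.0, 37.3]
tcp_rot: [-0.0, 1.0, 0.017, -0.0]
wrist_force: [-0.1, -0.2, -1.2]
width: 0.384
```

```bash
python3 - <<'E'
from h import *
grab('wrist','w6')
s=readout.sense();q=s['tcp_rot'];print(s['tcp_pos'],s['wrist_force'],s['ft_torque'],2*np.degrees(np.arctan2(q[2],q[1])))
f=load('w6')[0];cv2.imwrite('pics/w6c.png',cv2.resize(f[0:300,180:420],None,fx=3.2,fy=2,interpolation=cv2.INTER_CUBIC))
E
```

```text
[482.99824774  49.0742179   37.31255293] [-1.22255314 -0.35084814 -1.75777722] [-0.00454047 -0.02001883 -0.00538365] 1.9206193130907
```

View pics/w6c.png

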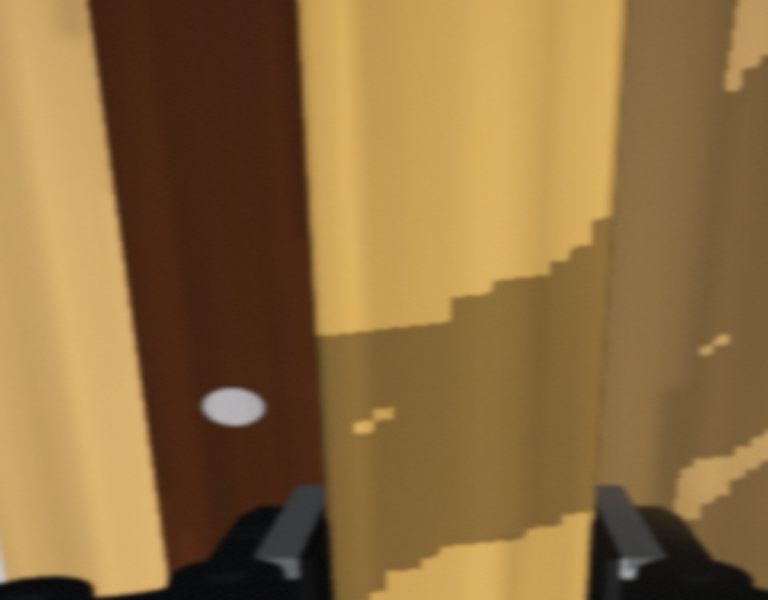

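The rail is a few mm off the fence. Creeping to contact.

Emit:
servo_tool:
  motion: "0 -0.001 0 0 0 0;0 -0.001 0 0 0 0;0 0 0 0 0 0;0 0 0 0 0 0"

```text
time_s: 11.3
tcp_pos: [482.9, 51.2, 37.3]
tcp_rot: [-0.0, 1.0, 0.017, -0.0]
wrist_force: [0.3, 0.7, -1.2]
width: 0.383
```

Emit:
servo_tool:
  motion: "0 -0.0005 0 0 0 0;0 0 0 0 0 0;0 0 0 0 0 0"

```text
time_s: 11.68
tcp_pos: [483.0, 51.5, 37.3]
tcp_rot: [0.0, 1.0, 0.017, 0.0]
wrist_force: [-0.0, -2.4, 0.1]
width: 0.384
```

Emit:
servo_tool:
  motion: "0 -0.0005 0 0 0 0;0 0 0 0 0 0;0 0 0 0 0 0"

```text
time_s: 12.05
tcp_pos: [483.0, 51.9, 37.3]
tcp_rot: [0.0, 1.0, 0.017, 0.0]
wrist_force: [1.0, -5.4, -2.9]
width: 0.389
```

Contact with the fence at y≈51.6. Backing off 0.3 mm and going down to the board.

Emit:
servo_tool:
  motion: "0 0.0003 0 0 0 0;0 0 0.001 0 0 0;0 0 0.0008 0 0 0;0 0 0 0 0 0;0 0 0 0 0 0"

```text
time_s: 12.68
tcp_pos: [482.9, 51.8, 35.5]
tcp_rot: [0.0, 1.0, 0.017, 0.0]
wrist_force: [0.0, -4.9, -1.0]
width: 0.386
```

Emit:
servo_tool:
  motion: "0 0 0.0004 0 0 0;0 0 0 0 0 0;0 0 0 0 0 0"

```text
time_s: 13.05
tcp_pos: [482.9, 51.8, 35.1]
tcp_rot: [0.0, 1.0, 0.017, -0.0]
wrist_force: [-0.3, -5.1, 1.1]
width: 0.389
```

Emit:
servo_tool:
  motion: "0 0 0.0004 0 0 0;0 0 0 0 0 0;0 0 0 0 0 0"

```text
time_s: 13.42
tcp_pos: [482.9, 51.8, 34.8]
tcp_rot: [0.0, 1.0, 0.017, 0.0]
wrist_force: [-0.7, -5.3, 2.6]
width: 0.387
```

Emit:
servo_tool:
  motion: "0 0.0003 -0.0002 0 0 0;0 0 0 0 0 0;0.003 0 0 0 0 0;0.002 0 0 0 0 0;0 0 0 0 0 0;0 0 0 0 0 0"

```text
time_s: 14.18
tcp_pos: [488.1, 51.8, 35.0]
tcp_rot: [-0.0, 1.0, 0.017, 0.0]
wrist_force: [1.0, -2.5, -1.4]
width: 0.385
```

```bash
python3 - <<'E'
from h import *
grab('scene','s7');grab('wrist','w7')
s=readout.sense();q=s['tcp_rot'];print(s['tcp_pos'],s['wrist_force'],s['ft_torque'],2*np.degrees(np.arctan2(q[2],q[1])))
f=load('s7')[0];cv2.imwrite('pics/s7c.png',cv2.resize(f[170:240,310:400],None,fx=8,fy=8,interpolation=cv2.INTER_CUBIC))
E
```

```text
[488.11026102  51.75385063  35.00395084] [ 1.52188043 -1.88618983 -1.61427938] [-0.48584045 -0.29885515  0.23844434] 1.9262072098403253
```

View pics/s7c.png

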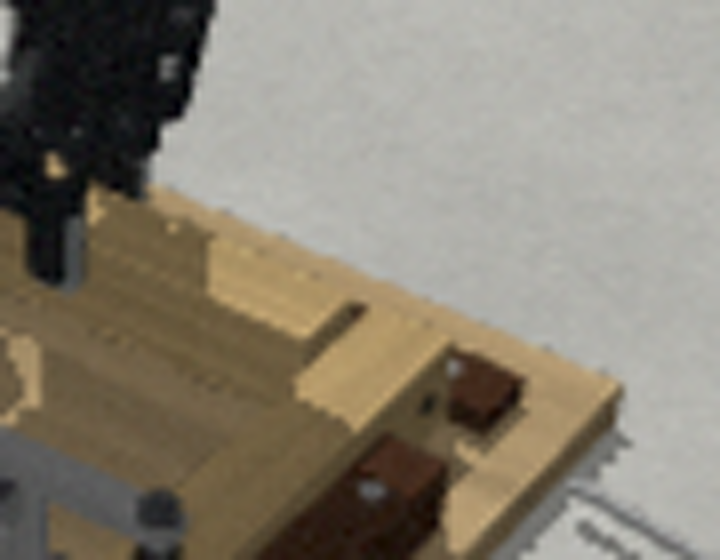

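Emit:
servo_tool:
  motion: "0.001 0 0 0 0 0;0.001 0 0 0 0 0;0.001 0 0 0 0 0;0.001 0 0 0 0 0;0.001 0 0 0 0 0;0 0 0 0 0 0"

```text
time_s: 15.02
tcp_pos: [493.1, 51.9, 35.0]
tcp_rot: [-0.0, 1.0, 0.017, 0.0]
wrist_force: [0.4, -1.4, -2.6]
width: 0.389
```

Emit:
servo_tool:
  motion: "0.0005 0 0 0 0 0;0.0005 0 0 0 0 0;0 0 0 0 0 0"

```text
time_s: 15.4
tcp_pos: [493.9, 51.9, 34.9]
tcp_rot: [-0.0, 1.0, 0.017, 0.0]
wrist_force: [0.1, -2.0, -1.7]
width: 0.385
```

Emit:
servo_tool:
  motion: "0.0005 0 0 0 0 0;0 0 0 0 0 0;0 0 0 0 0 0"

```text
time_s: 15.78
tcp_pos: [494.4, 52.0, 34.9]
tcp_rot: [-0.0, 1.0, 0.017, 0.0]
wrist_force: [-0.3, -2.3, -0.9]
width: 0.387
```

Emit:
servo_tool:
  motion: "0.0005 0 0 0 0 0;0 0 0 0 0 0;0 0 0 0 0 0"

```text
time_s: 16.15
tcp_pos: [494.9, 52.0, 34.9]
tcp_rot: [-0.0, 1.0, 0.017, 0.0]
wrist_force: [-0.9, -1.6, -1.0]
width: 0.386
```

Emit:
servo_tool:
  motion: "0.0005 0 0 0 0 0;0 0 0 0 0 0;0 0 0 0 0 0"

```text
time_s: 16.52
tcp_pos: [495.4, 52.0, 34.9]
tcp_rot: [-0.0, 1.0, 0.017, 0.0]
wrist_force: [-0.0, -1.8, -1.6]
width: 0.385
```

Emit:
servo_tool:
  motion: "0.0005 0 0 0 0 0;0 0 0 0 0 0;0 0 0 0 0 0"

```text
time_s: 16.9
tcp_pos: [495.8, 52.0, 34.8]
tcp_rot: [-0.0, 1.0, 0.017, -0.0]
wrist_force: [-3.2, -2.1, -0.9]
width: 0.383
```

Emit:
servo_tool:
  motion: "0.0005 0 0 0 0 0;0 0 0 0 0 0;0 0 0 0 0 0"

```text
time_s: 17.27
tcp_pos: [495.8, 52.0, 34.8]
tcp_rot: [-0.0, 1.0, 0.017, -0.001]
wrist_force: [-7.5, -1.2, 2.9]
width: 0.384
```

Emit:
servo_tool:
  motion: "0.0002 0 0 0 0 0;0 0 0 0 0 0;0 0 0 0 0 0;0 0 0 0 0 0"

```text
time_s: 17.77
tcp_pos: [495.8, 52.0, 34.8]
tcp_rot: [-0.0, 1.0, 0.017, -0.001]
wrist_force: [-10.5, -3.0, 3.8]
width: 0.38
```

```bash
python3 - <<'E'
from h import *
grab('scene','s8');grab('wrist','w8');grab('top','t8')
for i in range(3):
    s=readout.sense();q=s['tcp_rot'];print(s['tcp_pos'],q,s['wrist_force'],s['ft_torque'],2*np.degrees(np.arctan2(q[2],q[1])));cams.read_camera('top')
f=load('s8')[0];cv2.imwrite('pics/s8c.png',cv2.resize(f[150:240,290:400],None,fx=7,fy=6.6,interpolation=cv2.INTER_CUBIC))
f=load('t8')[0];cv2.imwrite('pics/t8c.png',cv2.resize(f[120:260,190:390],None,fx=4,fy=4,interpolation=cv2.INTER_CUBIC))
E
```

```text
[495.76554852  51.99707657  34.76496288] [-2.10923799e-05  9.99857713e-01  1.68417259e-02 -9.53622565e-04] [-10.5638569   -2.40927308   3.87933155] [-0.41735232  1.52003012  0.19883228] 1.9300117507523737
[495.77507193  52.00169604  34.77320671] [-2.36196385e-05  9.99857357e-01  1.68629206e-02 -9.52242868e-04] [-10.62414984  -2.64732504   4.33678636] [-0.43031825  1.49891081  0.26122355] 1.932440834474739
[495.79606234  52.01069023  34.78656387] [-2.52799568e-05  9.99857301e-01  1.68681152e-02 -9.18890658e-04] [-10.70467484  -2.19373549   3.23231728] [-0.48918752  1.4714866   0.23439677] 1.9330361122800608
```

View pics/s8c.png

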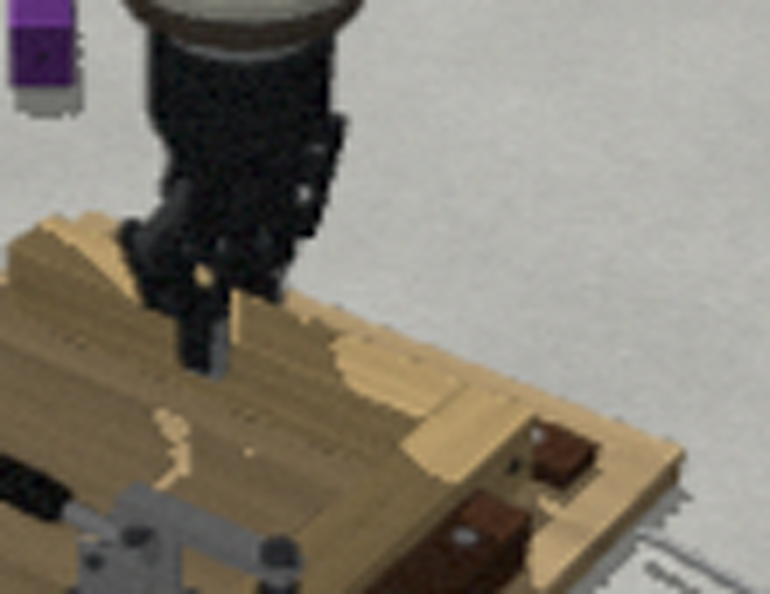

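View pics/w8.png

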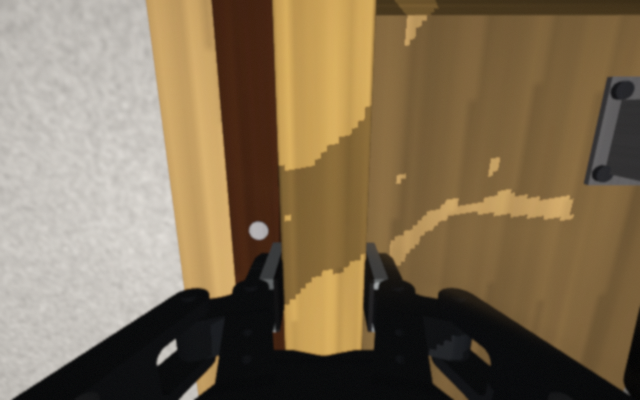

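Butted, with no visible gap. Easing the board load slightly and adding a little push.

Emit:
servo_tool:
  motion: "0.0002 0.0001 -0.0002 0 0 0;0 0 0 0 0 0;0 0 0 0 0 0;0 0 0 0 0 0;0 0 0 0 0 0"

```text
time_s: 18.7
tcp_pos: [495.8, 52.0, 34.8]
tcp_rot: [-0.0, 1.0, 0.017, -0.001]
wrist_force: [-10.1, -1.9, 1.5]
width: 0.389
```

Emit:
servo_tool:
  motion: "0.0002 0 0 0 0 0;0 0 0 0 0 0;0 0 0 0 0 0;0 0 0 0 0 0;0 0 0 0 0 0;0 0 0 0 0 0"

```text
time_s: 19.45
tcp_pos: [495.7, 52.0, 34.8]
tcp_rot: [-0.0, 1.0, 0.017, -0.001]
wrist_force: [-13.3, -2.6, 4.1]
width: 0.385
```

Emit:
servo_tool:
  motion: "0 0 0 0 0 0;0 0 0 0 0 0;0 0 0 0 0 0;0 0 0 0 0 0;0 0 0 0 0 0;0 0 0 0 0 0;0 0 0 0 0 0;0 0 0 0 0 0;0 0 0 0 0 0;0 0 0 0 0 0;0 0 0 0 0 0;0 0 0 0 0 0"

```text
time_s: 20.95
tcp_pos: [495.8, 52.0, 34.8]
tcp_rot: [-0.0, 1.0, 0.017, -0.001]
wrist_force: [-12.5, -2.1, 3.0]
width: 0.384
```

```bash
python3 - <<'E'
from lines import *
grab('wrist','w9');grab('scene','s9');grab('top','t9')
s=readout.sense();print(s['time_s'],s['tcp_pos'],s['wrist_force'],s['ft_torque'],s['width'])
print('fence outer',edge('w9',range(3,230,4),lambda r:214+r*.09,7,30,-1))
print('board outer',edge('w9',range(3,230,4),lambda r:147+r*.125,8,18,-1))
print('rail L',edge('w9',range(3,150,4),lambda r:274+r*.04,5,58,1))
print('rail R',edge('w9',range(3,100,4),lambda r:375-r*.035,6,58,-1))
f=load('s9')[0];cv2.imwrite('pics/s9c.png',cv2.resize(f[120:280,220:420],None,fx=4,fy=3.7,interpolation=cv2.INTER_CUBIC))
E
```

```text
21.1 [495.77467574  51.99393165  34.76692363] [-12.80242925  -2.56816686   3.0674808 ] [-0.37005039  1.86941767  0.27673978] 0.3827090676305415
fence outer (np.float32(1.9687413), array([ 94.75637424,  98.19382908, 101.63128392]), 57)
board outer (np.float32(2.010321), array([126.98219381, 130.49230623, 134.00241864]), 57)
rail L (np.float32(1.8080921), array([67.013429  , 70.17019304, 73.32695708]), 37)
rail R (np.float32(1.5910269), array([34.37143513, 37.14901491, 39.9265947 ]), 25)
```

View pics/s9c.png

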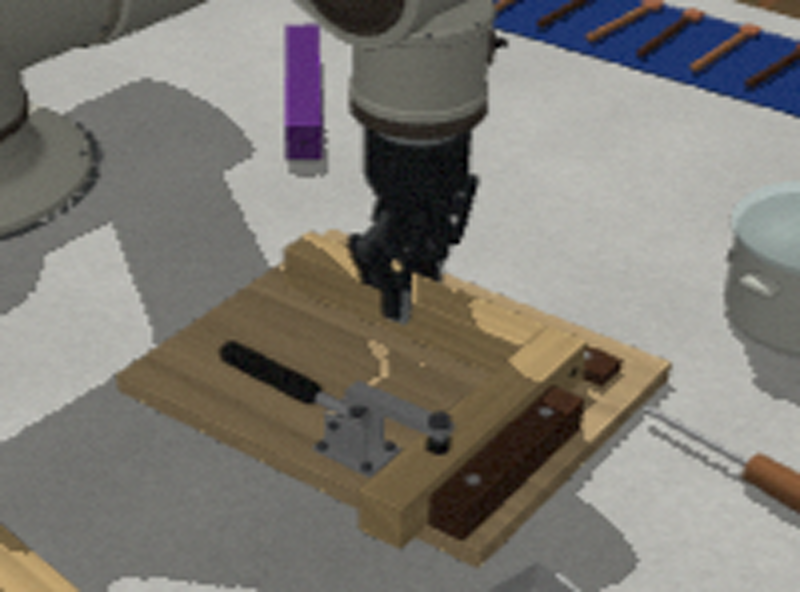

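View pics/t9.png

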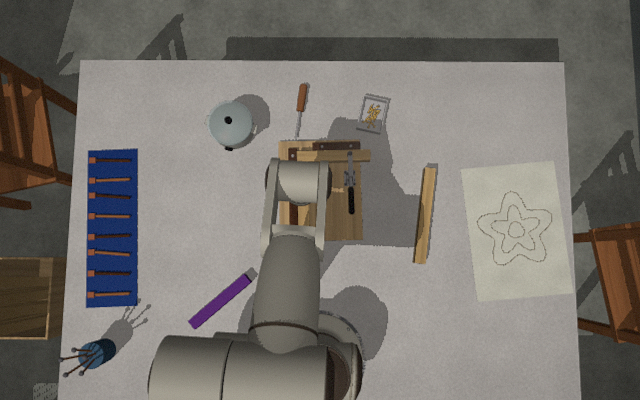

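The rail's edge lies on the fence face (70.2 against about 70.3 at x=500), parallel within about 0.3°. The push is steady at about 12.8 N and the other things are where they were. Handing in.

```bash
python3 - <<'E'
from h import *
print(ctrl.close_job()); s=readout.sense(); print(s['time_s'],s['wrist_force'],s['tcp_pos'])
E
```

```text
the job is handed in; nothing more can be done
None
the job is handed in; nothing more can be done
```

The short rail (the left bar, measured at about 218 × 33 mm) is lying on the jig board, along the fence and butted against the stile. The gripper is still holding it and pushing, and I handed the job in at about 21 s.

- **Fit:** the last wrist picture put the rail's edge on the fence face within about 0.3 mm. It was parallel within about 0.2–0.4°, depending on which edge I measured. The tool height shows it down on the board, and the scene picture shows no gap at the stile.
- **Push:** the wrist read 12.5–13.3 N endways and held steady. It also read about 3 N upward and 2–3 N off the fence. Friction there could lower the force on the stile to roughly 9 N, which is still inside 6–20 N. No wrist reading along the way came near 45 N.
- **Other items:** the longer rail, screwdriver, screw tin and wax pot look unmoved in the last top picture.
- **Disagreement:** the early scene-camera fit of the jig corner was about 7 mm off the top-camera fit in y. I went by the wrist camera and by touch instead. The rail met the stile with the TCP at x = 495.8 mm, about 1 mm from what the pictures predicted.
- **Not confirmed:** the job gave no verdict, and I could not take a force reading after handing it in.

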